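# Draw the goods crate to the stop and scan its tilted label

### The job

Gently draw the small wooden goods crate towards you across the counter, without lifting or ramming it, until its whole near side rests flush against the metal stop bar. Then take the scanner wand from its cradle, aim it square-on at the middle of the barcode label in the crate from about 8 cm away without touching the crate with the wand, and hold it still there for a good second. Lay the wand back in its cradle as you found it, leave the crate against the bar, and leave the calculator, mug and tea tin alone.

Things in the scene. Friction and masses are not known exactly. Their poses are not given: they have to be found in the camera images.
- stop: Aluminium stop bar screwed to the counter (it cannot move), 20 mm thick (its x) by 360 mm long (its y) by 22 mm high. Origin: centre of its underside; x points away from the robot. The crate must rest against its +x face, 10 mm from the origin.
- crate: Loose open wooden crate with yellow straps, 160 deep (its x, away from the robot) by 240 wide by 65 mm high, walls 8 mm, 0.45 to 0.8 kg. Origin: centre of its underside. Starts 60 to 100 mm beyond the stop bar, skew. Fixed packets in its ends reach 50 mm; two uprights 86 mm high, at x=20, y=-44 and 44 mm, carry the label. Slides with a few N. Never press it with over 45 N.
- crate_near_left (a point): Point on the outer near face of the crate at its left (+y) end, 11 mm above its underside.
- crate_near_right (a point): Point on the outer near face of the crate at its right (-y) end, 11 mm above its underside.
- crate_far_lip (a point): Middle of the top outer edge of the crate's far wall, 65 mm above its underside. Fingertips can be hooked behind the outside of this wall (the counter is free there) to draw the crate.
- label (a point): Centre of the barcode: white paper, black bars, on a red card 56 by 76 by 4 mm, hinged between the two uprights, 87 mm above the counter. z is the label's outward normal: up, leaning towards the robot by 0.28 to 0.6 rad (differs each time); y lies along the crate's y, the hinge axis. The stiff hinge turns at 0.4 N m: leave the card as it is.
- wand: Loose scanner wand, 28 (its x) by 30 (its y) by 150 mm long (its z), 0.14 kg, blue, black nose, yellow top end. Origin: centre of the red window at the nose; z runs from there to the yellow end, the beam leaves along -z. Starts nose down in the leaning cradle, upper 80 mm free: pinch it across its y sides about 100 mm from the nose, approaching along the wand.
- cradle_seat (a point): Seat of the fixed grey cradle, where the wand's window centre belongs. Leans 0.5 rad, top towards the robot at yaw 0. z runs up the trough (as the seated wand's z), y across, x out of its open side (up, away from the robot). Foot at z=0 with a 12 mm high lip at x=22 mm; back plate face at x=-14 mm, 70 mm long; cheeks 44 mm apart inside, 56 outside, 60 mm long.
- calculator: Bystander: black desk calculator, 140 by 90 by 18 mm, loose. Origin: centre of its underside.
- mug: Bystander: white mug, 76 mm across and 85 mm high, handle at its +y. Origin: centre of its underside.
- tea_tin: Bystander: red tea tin, 72 mm across and 110 mm high. Origin: centre of its underside.
Things that resemble listed ones, but are neither listed nor needed, are in the scene too. There is more than one size of the wand; the job needs the smallest.

How it is judged:
By the outcome, as a careful person would: the job done as asked, in the order asked, and still so for the second after the job is handed in, with the robot touching nothing.
It also fails if it takes over 72 s, if anything falls off the work surface, if the arm or the gripper's body presses on something with over 40 N, if the wrist force passes 120 N, or if a joint passes its speed limit or range.

### The arm

A 6-joint arm with a two-finger parallel gripper is mounted at the origin on the work surface. World frame = base frame: x ahead of the robot, y to its left, z up, the work surface at z = 0. Lengths are in m, angles in rad, forces in N, time in s.
With the tool pointing down it reaches from about 0.375 to 0.9 m from the base axis. Payload 3.1 kg.
Tool frame: the origin (TCP) lies midway between the tips of the shut fingers; the grasp point (between the pads) lies 19 mm behind it; z points along the fingers, y is the line along which they close (so a half turn about z gives the same grasp; the last joint's range is limited). The gripper opens to 87 mm and grips with 3 to 60 N. Pads are 19 mm wide; open, the fingers measure 117 mm over their backs; the gripper's body (75 mm by 190 mm) begins 51 mm behind the grasp point.
Start: joints at [-1.435, 0.527, 1.433, -0, 1.181, -0.178], TCP at [0.194, -0.594, 0.186] pointing down, gripper open.
Joint ranges: [-3.08, 3.08], [-0.75, 2.2], [0.22, 2.44], [-1.43, 4.57], [0, 2.65], [-2.85, 2.85]. Speed limits (rad/s): [2.79, 2.79, 3.14, 3.14, 3.14, 3.14].

### API

Orientations are given as a unit quaternion [x, y, z, w].
In Python, from rig import status, imaging, order gives the robot as it stands.
- The arm moves only by the tool arm_command, never from a script. Its argument "deltas" is one flat list of numbers, 5 for each row, row after row: the opening, from -1 (shut) to 1 (fully open), so that 0 is half open, then the shift along the tool's x, y, z in m, then the turn about the tool's z in rad. In form: [gripper, tx, ty, tz, roll, gripper, tx, ty, tz, roll, ...]. A call has 1 to 12 rows; each row shifts and turns the commanded pose from where the row before left it, along the tool's axes as they then stand; what a row does not reach is not made up. A row lasts 1/8 s, in which the tool goes at most 62.5 mm and 10.7 degrees, less where a joint would pass 70% of its speed; a pose out of reach is approached as far as the arm can. A call with a gripper value outside its range is refused whole. The fingers move at their own pace and stop on an object; "newtons" is the grip in N (left out, the last holds). Time passes only in rows, so rows that do not move let the fingers close. It gives the time, the measured TCP pose, the force, the opening and the grip force at its end, in the units of the state.
- status.get_obs(): the state, without advancing time (a new reading comes with each control period).
- imaging.camera(name): name is "scene" or "top"; returns (picture, depth): 384x512x3 uint8, red, green, blue; 384x512 float32, m along the optical axis (not along the pixel's ray), 0 where there is no reading.
- imaging.camera_params(name): a dict with "intrinsics" (3x3 intrinsics, pixels), "camera_from_world" (4x4, takes a point from world to camera coordinates). Camera axes: x right, y up, looking along -z (the intrinsics and any distortion apply to the point x, -y, -z); pixel columns grow to the right and rows downward; lengths in m; the calibration is good to about 2 mm. A picture is of the moment at which its call begins. camera_params takes no time and is no camera call.
- order.hand_in(): hands the job in; it is judged then, once.
The state is a dict: "time": time; "q": joint angles; "joint_velocities": joint speeds; "joint_torque": joint torques, N m; "position": TCP position; "tool_rot": TCP orientation; "ft_force": force on the tool from outside, world axes, zero at the start; "moment": the same for the moment, N m; "grip_width": finger opening in m; "grip_force": force on a finger pad.
Only numpy, scipy, OpenCV 4.12 (cv2) and the standard library are available. Lean on these libraries where they do the work, as an engineer would, in place of code of your own. Each camera call takes 0.05 s, during which the arm holds its last target. There are 200 camera calls.

## Working session

There is one attempt and no reset: what is moved stays moved. The work goes in short steps, Python scripts to look and compute and a tool call to move; the robot and the scene stay as the last step left them, time stands still between calls to the robot, and variables do not carry over. Pictures are saved under pics/ and viewed, at most 10 in all, crops included, and the job is handed in when it is done.

Besides the shell and the picture viewer there is one more tool, called after ">>>" by a JSON object that holds its "method" and its "body", one argument or row to a line. arm_command: Moves the arm, as the interface text tells. Its arguments: {"type":"object","properties":{"deltas":{"type":"array"},"newtons":{"type":"number"}},"required":["deltas"]}

```bash
mkdir -p pics; ls; python3 - <<'E'
from rig import status, imaging, order
import cv2,numpy as np
print(status.get_obs())
for n in("scene","top"):
    p,d=imaging.camera(n); np.savez(f"{n}0.npz",p=p,d=d)
    cv2.imwrite(f"pics/{n}0.png",cv2.resize(p[:,:,::-1],(800,600),interpolation=cv2.INTER_CUBIC))
    print(imaging.camera_params(n))
E
```

```text
pics
{'time': 0.0, 'q': array([-1.43450826e+00,  5.28472228e-01,  1.43390650e+00, -3.97504648e-06,
        1.18141104e+00, -1.78515589e-01]), 'joint_velocities': array([ 0.00121813, -0.00072863, -0.00133064,  0.00106443, -0.00106007,
       -0.00332412]), 'joint_torque': array([-2.86182032e-03, -4.40048003e+01, -1.76588827e+01,  6.34000800e-02,
        5.84216136e-02, -1.52176181e-04]), 'position': array([ 0.19342297, -0.59345471,  0.18516668]), 'tool_rot': array([ 9.87637172e-01,  1.56753338e-01,  2.13554350e-05, -1.09835052e-03]), 'ft_force': array([0.6814993 , 0.24559905, 0.15568113]), 'moment': array([-0.03690377,  0.00565185,  0.02928788]), 'grip_force': 0.0, 'grip_width': 0.086773701369272}
{'intrinsics': array([[412.83115935,   0.        , 258.46855795],
       [  0.        , 412.83115935, 188.54271332],
       [  0.        ,   0.        ,   1.        ]]), 'camera_from_world': array([[-8.13705329e-01,  5.81277439e-01, -4.20646390e-04,
         4.60407102e-01],
       [-4.90261798e-01, -6.85907294e-01,  5.37749527e-01,
         1.80543781e-01],
       [ 3.12293143e-01,  4.37775882e-01,  8.43104543e-01,
        -1.51092080e+00],
       [ 0.00000000e+00,  0.00000000e+00,  0.00000000e+00,
         1.00000000e+00]])}
{'intrinsics': array([[453.72938922,   0.        , 253.07240838],
       [  0.        , 453.72938922, 193.60415571],
       [  0.        ,   0.        ,   1.        ]]), 'camera_from_world': array([[-1.71035027e-02, -9.99784678e-01, -1.17502149e-02,
        -1.04326408e-03],
       [ 9.94106172e-01, -1.82622769e-02,  1.06861628e-01,
        -5.31624613e-01],
       [-1.07053204e-01, -9.85325300e-03,  9.94204468e-01,
        -1.47903634e+00],
       [ 0.00000000e+00,  0.00000000e+00,  0.00000000e+00,
         1.00000000e+00]])}
```

View pics/scene0.png

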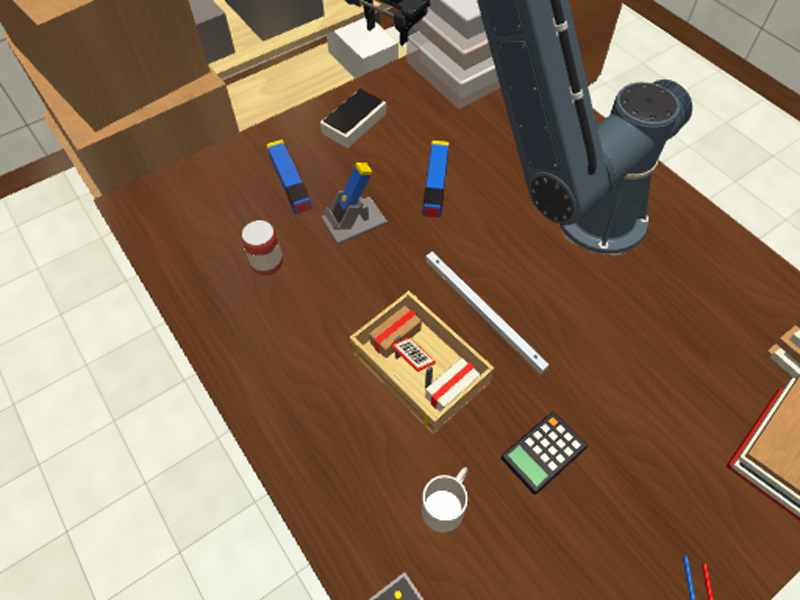

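View pics/top0.png

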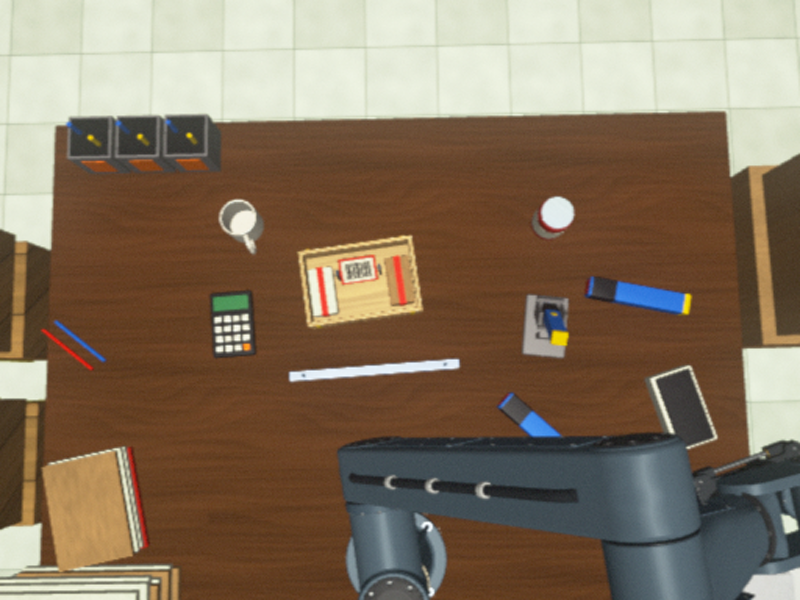

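```bash
cat > h.py <<'E'
import numpy as np,cv2
from rig import status, imaging
def cloud(n,save=None):
    p,d=imaging.camera(n); c=imaging.camera_params(n)
    if save: np.savez(save,p=p,d=d)
    K=c["intrinsics"];T=np.linalg.inv(c["camera_from_world"])
    v,u=np.mgrid[:384,:512]
    X=np.stack([(u-K[0,2])/K[0,0]*d,-(v-K[1,2])/K[1,1]*d,-d],-1)
    W=X@T[:3,:3].T+T[:3,3]; W[d<=0]=np.nan
    return p,W
def box(W,lo,hi): return np.all((W>lo)&(W<hi),-1)
def rect(P):
    (c,s,a)=cv2.minAreaRect(P[:,:2].astype(np.float32)*1000); return np.round(c,1),np.round(s,1),round(a,2)
def hsv(p): return cv2.cvtColor(p,cv2.COLOR_RGB2HSV).astype(int)
def blue(p):
    h=hsv(p); return (h[...,0]>95)&(h[...,0]<130)&(h[...,1]>120)&(h[...,2]>60)
def yellow(p):
    h=hsv(p); return (h[...,0]>20)&(h[...,0]<32)&(h[...,1]>200)&(h[...,2]>150)
def at(W,x,y): return np.round(W[int(y*.64),int(x*.64)],4)  # px in 800x600 view
E
python3 - <<'E'
from h import *
np.set_printoptions(suppress=True,precision=4)
for n in("top","scene"):
    p,W=cloud(n); print(n)
    m={"top":dict(crate=(360,280),lab=(357,269),cradle=(535,345),wand=(560,338),stop=(375,370),tin=(556,215),mug=(238,215),calc=(232,320)),
       "scene":dict(crate=(420,380),lab=(413,353),cradle=(345,235),wand=(352,185),stop=(490,315))}[n]
    for k,(x,y) in m.items(): print(k,at(W,x,y))
    if n=="top": print("table",np.nanmedian(W[100:110,200:250,2]))
    c=at(W,*m["crate"])
    b=box(W,[c[0]-.15,c[1]-.17,.057],[c[0]+.15,c[1]+.17,.072]); print("crate rim",b.sum(),rect(W[b]),np.median(W[b][:,2]))
    c=at(W,*m["stop"]); b=box(W,[c[0]-.06,c[1]-.25,.014],[c[0]+.04,c[1]+.25,.03]); P=W[b];print("stop",b.sum(),rect(P),np.median(P[:,2]))
    c=at(W,*m["lab"]); h=hsv(p)
    b=box(W,[c[0]-.06,c[1]-.06,.068],[c[0]+.06,c[1]+.06,.125]); P=W[b]
    q=P.mean(0);u,s,v=np.linalg.svd(P-q);nn=v[2]*np.sign(v[2,2]);print("lab",b.sum(),q,s/np.sqrt(len(P)),"n",nn,"axes",v[:2], "ext",np.ptp((P-q)@v[0]),np.ptp((P-q)@v[1]))
    c=at(W,*m["wand"])
    for nm,f in(("blue",blue),("yel",yellow)):
        b=box(W,[c[0]-.1,c[1]-.06,.04],[c[0]+.07,c[1]+.06,.25])&f(p);P=W[b];print(nm,b.sum(),P.mean(0),P.min(0),P.max(0))
E
```

```text
top
crate [0.5748 0.0626 0.0791]
lab [0.5964 0.0682 0.0877]
cradle [ 0.4395 -0.3052  0.0108]
wand [ 0.4438 -0.3259  0.1606]
stop [0.3921 0.0352 0.0211]
tin [ 0.6974 -0.3379  0.1108]
mug [0.7342 0.3316 0.011 ]
calc [0.5047 0.3435 0.0111]
table 4.297289684362937e-05
crate rim 658 (array([576.1,  62.5]), array([161.3, 240.6]), 7.37) 0.06480007322865788
stop 640 (array([391.5,  36. ]), array([ 20., 358.]), 3.38) 0.022092258180085866
lab 410 [0.5976 0.0652 0.0866] [0.0233 0.017  0.0071] n [-0.3565 -0.0329  0.9337] axes [[-0.1086  0.9941 -0.0065]
 [ 0.928   0.1037  0.3579]] ext 0.1024239312746815 0.07668746509671821
blue 118 [ 0.4806 -0.3244  0.1163] [ 0.4584 -0.3442  0.066 ] [ 0.507  -0.3117  0.1575]
yel 87 [ 0.444  -0.325   0.1631] [ 0.4317 -0.3395  0.1515] [ 0.4557 -0.3096  0.1736]
scene
crate [0.5934 0.0896 0.0051]
lab [0.5923 0.0653 0.0865]
cradle [ 0.5205 -0.2989  0.0125]
wand [ 0.4733 -0.3245  0.1263]
stop [0.3903 0.06   0.0211]
crate rim 832 (array([574.6,  65.4]), array([163. , 242.2]), 7.44) 0.06536999659885934
stop 683 (array([390.7,  85.5]), array([447.9,  58.1]), 87.35) 0.02273502761034729
lab 353 [0.5968 0.0712 0.0878] [0.0254 0.0177 0.0081] n [-0.3179  0.0097  0.9481] axes [[-0.1095  0.9929 -0.0469]
 [-0.9418 -0.1188 -0.3145]] ext 0.09762267787157791 0.08009682475734757
blue 238 [ 0.473  -0.3193  0.1192] [ 0.4379 -0.3431  0.0724] [ 0.5035 -0.3056  0.1623]
yel 56 [ 0.4481 -0.323   0.158 ] [ 0.4259 -0.3395  0.0899] [ 0.4988 -0.3078  0.1713]
```

```bash
cat >> h.py <<'E'
def plan(*targets):
    """targets: (x,y,z,yaw of tool x); prints per-leg total in tool axes and min rows"""
    from scipy.spatial.transform import Rotation as R
    s=status.get_obs(); p=s["position"]; r=R.from_quat(s["tool_rot"]).as_matrix(); yaw=np.arctan2(r[1,0],r[0,0])
    print("now",np.round(p,4),"yaw",round(yaw,4),"z",np.round(r[:,2],3),"F",np.round(s["ft_force"],1),"w",round(s["grip_width"],4),"t",round(s["time"],2))
    for t in targets:
        d=np.array(t[:3])-p; c,sn=np.cos(yaw),np.sin(yaw)
        k=np.array([c*d[0]+sn*d[1], sn*d[0]-c*d[1], -d[2]]); ro=yaw-t[3]; ro=(ro+np.pi)%(2*np.pi)-np.pi
        print("leg tx,ty,tz",np.round(k,4),"roll",round(ro,4),"rows>=",round(max(np.linalg.norm(k)/.0625,abs(ro)/.187),1))
        p=np.array(t[:3]);yaw=t[3]
E
python3 - <<'E'
from h import *
plan((.194,-.594,.30,.059),(.70,.077,.30,.059),(.70,.077,.03,.059),(.67,.077,.03,.059))
E
```

```text
now [ 0.1935 -0.5938  0.1855] yaw 0.3148 z [-0.     0.001 -1.   ] F [ 0.3 -0.2 -0.8] w 0.0871 t 0.2
leg tx,ty,tz [ 0.0004  0.0004 -0.1145] roll 0.2558 rows>= 1.8
leg tx,ty,tz [ 0.5447 -0.64   -0.    ] roll 0.0 rows>= 13.4
leg tx,ty,tz [0.   0.   0.27] roll 0.0 rows>= 4.3
leg tx,ty,tz [-0.0299 -0.0018 -0.    ] roll 0.0 rows>= 0.5
```

>>> {"method": "arm_command", "body": {
  "deltas": [1,0,0,-0.04,0.086,1,0,0,-0.04,0.085,1,0,0,-0.034,0.085,1,0.03,-0.0356,0,0,1,0.03,-0.0356,0,0,1,0.03,-0.0356,0,0,1,0.03,-0.0356,0,0,1,0.03,-0.0356,0,0,1,0.03,-0.0356,0,0,1,0.03,-0.0356,0,0,1,0.03,-0.0356,0,0,1,0.03,-0.0356,0,0]
}}

```text
time: 1.7
position: [0.4449, -0.2572, 0.3001]
tool_rot: [1.0, 0.029, -0.0, -0.0]
ft_force: [0.2, -0.7, 0.1]
grip_width: 0.0872
grip_force: 0.0
```

>>> {"method": "arm_command", "body": {
  "deltas": [1,0.03,-0.0356,0,0,1,0.03,-0.0356,0,0,1,0.03,-0.0356,0,0,1,0.03,-0.0356,0,0,1,0.03,-0.0356,0,0,1,0.03,-0.0356,0,0,1,0.03,-0.0356,0,0,1,0.03,-0.0356,0,0,1,0,0,0,0]
}}

```text
time: 2.82
position: [0.6681, 0.0428, 0.2991]
tool_rot: [1.0, 0.031, -0.0, -0.0]
ft_force: [0.0, -0.3, -0.3]
grip_width: 0.087
grip_force: 0.0
```

```bash
python3 - <<'E'
from h import *
plan((.70,.077,.03,.059),(.67,.077,.03,.059))
E
```

```text
now [0.6681 0.0428 0.2991] yaw 0.063 z [-0.     0.001 -1.   ] F [ 0.  -0.3 -0.3] w 0.087 t 2.83
leg tx,ty,tz [ 0.034  -0.0321  0.2691] roll 0.004 rows>= 4.4
leg tx,ty,tz [-0.0299 -0.0018 -0.    ] roll 0.0 rows>= 0.5
```

>>> {"method": "arm_command", "body": {
  "deltas": [1,0.034,-0.032,0,0.004,1,0,0,0.05,0,1,0,0,0.05,0,1,0,0,0.05,0,1,0,0,0.05,0,1,0,0,0.04,0,1,0,0,0.029,0,1,0,0,0,0]
}}

```text
time: 3.82
position: [0.696, 0.0728, 0.0282]
tool_rot: [1.0, 0.027, -0.004, -0.0]
ft_force: [-0.3, 0.7, 0.1]
grip_width: 0.0871
grip_force: 0.0
```

```bash
python3 - <<'E'
from h import *
plan((.67,.077,.03,.059))
p,W=cloud("scene")
for n in("scene",):
    cv2.imwrite("pics/hook.png",cv2.resize(p[150:300,190:350,::-1],(800,600),interpolation=cv2.INTER_CUBIC))
E
```

```text
now [0.696  0.0728 0.0282] yaw 0.0539 z [-0.007 -0.    -1.   ] F [-0.3  0.7  0.1] w 0.0871 t 3.83
leg tx,ty,tz [-0.0257 -0.0056 -0.0018] roll -0.0051 rows>= 0.4
```

>>> {"method": "arm_command", "body": {
  "deltas": [1,-0.006,-0.0005,0,-0.001,1,-0.006,0,0,-0.002,1,-0.004,0,0,-0.002,1,-0.004,0,0,0,1,-0.003,0,0,0,1,-0.003,0,0,0,1,-0.003,0,0,0,1,-0.003,0,0,0,1,-0.003,0,0,0,1,-0.003,0,0,0,1,-0.003,0,0,0,1,-0.003,0,0,0]
}}

```text
time: 5.38
position: [0.655, 0.0717, 0.0312]
tool_rot: [1.0, 0.03, 0.0, 0.0]
ft_force: [0.3, 0.1, 0.1]
grip_width: 0.0868
grip_force: 0.0
```

```bash
cat >> h.py <<'E'
def crate(n="top"):
    p,W=cloud(n); 
    b=box(W,[.38,-.12,.058],[.70,.25,.071])
    print("crate",rect(W[b])); return p,W
E
python3 - <<'E'
from h import *
plan(); crate("top");crate("scene")
E
```

```text
now [0.655  0.0717 0.0312] yaw 0.0598 z [ 0. -0. -1.] F [0.3 0.1 0.1] w 0.0868 t 5.38
crate (array([583.7,   2.4]), array([160.5, 119.3]), 7.33)
crate (array([570.2,  82.9]), array([164.4, 206.3]), 6.58)
```

```bash
python3 - <<'E'
from h import *
p,W=cloud("scene")
cv2.imwrite("pics/h2.png",cv2.resize(p[140:320,170:410,::-1],(800,600),interpolation=cv2.INTER_CUBIC))
E
```

```text
(no output)
```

View pics/h2.png

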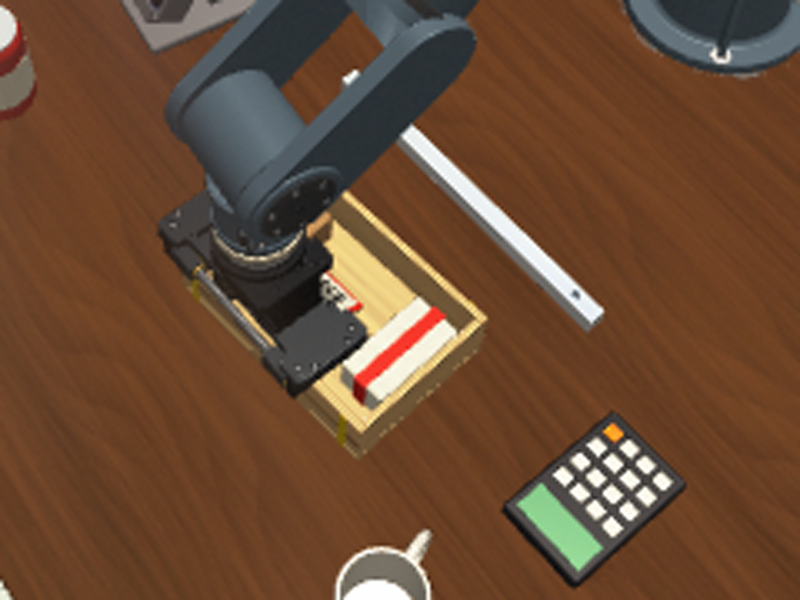

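>>> {"method": "arm_command", "body": {
  "deltas": [1,-0.004,0,0,0,1,-0.004,0,0,0,1,-0.004,0,0,0,1,-0.004,0,0,0,1,-0.004,0,0,0,1,-0.004,0,0,0,1,-0.004,0,0,0,1,-0.004,0,0,0,1,-0.004,0,0,0,1,-0.004,0,0,0,1,-0.004,0,0,0,1,-0.004,0,0,0]
}}

```text
time: 7.02
position: [0.6083, 0.0686, 0.0313]
tool_rot: [1.0, 0.03, 0.001, 0.0]
ft_force: [2.1, -0.4, -1.3]
grip_width: 0.0871
grip_force: 1.2
```

```bash
cat >> h.py <<'E'
def near(n="scene"):
    "near rim edge of crate relative to stop face"
    p,W=cloud(n); b=box(W,[.38,-.12,.060],[.70,.25,.069]); P=W[b]*1000
    a=np.radians(3.38); c=np.array([391.5,36.]) ; ex=np.array([np.cos(a),np.sin(a)]); ey=np.array([-ex[1],ex[0]])
    u=(P[:,:2]-c)@ex-10; v=(P[:,:2]-c)@ey
    pts=[]
    for k in np.arange(-110,190,12):
        m=(v>=k)&(v<k+12)
        if m.sum()>2: pts.append((k+6,u[m].min()))
    pts=np.array(pts); m=pts[:,1]<np.median(pts[:,1])+15; pts=pts[m]
    f=np.polyfit(pts[:,0],pts[:,1],1); print(n,"gap(mm) slope",np.round(f[::-1],3),"v range",pts[0,0],pts[-1,0],"vminmax",v.min().round(),v.max().round(),"n",len(pts),"res",np.std(pts[:,1]-np.polyval(f,pts[:,0])).round(2))
    return p,W
E
python3 - <<'E'
from h import *
plan(); near("scene"); near("top")
E
```

```text
now [0.6083 0.0686 0.0313] yaw 0.06 z [ 0.002 -0.    -1.   ] F [ 2.1 -0.4 -1.3] w 0.0871 t 7.03
scene gap(mm) slope [ 9.0782e+01 -4.7000e-02] v range -44.0 136.0 vminmax -98.0 142.0 n 16 res 1.23
top gap(mm) slope [ 9.2568e+01 -3.0000e-02] v range -104.0 4.0 vminmax -106.0 138.0 n 10 res 0.69
```

```bash
python3 - <<'E'
from h import *
p,W=cloud("scene");q,W2=cloud("top")
a=cv2.resize(p[150:310,200:360,::-1],(400,400),interpolation=cv2.INTER_CUBIC)
b=cv2.resize(q[120:280,150:310,::-1],(400,400),interpolation=cv2.INTER_CUBIC)
cv2.imwrite("pics/h3.png",np.hstack([a,b]))
E
```

```text
(no output)
```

View pics/h3.png

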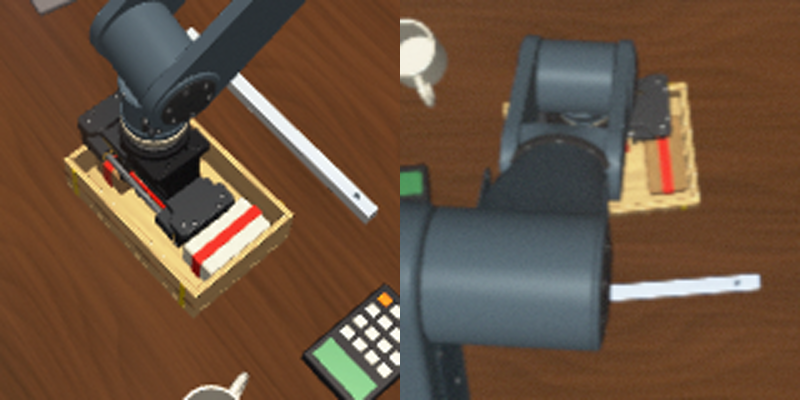

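```bash
python3 - <<'E'
from h import *
from rig import status
print(status.get_obs()["position"],status.get_obs()["q"])
p,W=cloud("scene")
b=box(W,[.38,-.12,.060],[.75,.25,.069]); P=W[b]
print("rim x,y range",P.min(0),P.max(0))
h=hsv(p)
for z in np.arange(.0,.2,.02):
    b=box(W,[.5,-.1,z],[.75,.25,z+.02])&(h[...,2]<70)
    if b.sum(): print(round(z,2),b.sum(),W[b].min(0).round(3),W[b].max(0).round(3))
a=cv2.resize(p[190:290,205:340,::-1],(800,593),interpolation=cv2.INTER_CUBIC)
cv2.imwrite("pics/h4.png",a)
E
```

```text
[0.60735551 0.06867462 0.03126601] [-6.98597429e-02  7.12990439e-01  1.58597071e+00 -3.82912301e-04
  8.42513652e-01  1.44134505e+00]
rim x,y range [ 0.4782171  -0.04947998  0.06000013] [0.65958605 0.19292724 0.06898075]
0.0 1 [ 0.604 -0.096  0.004] [ 0.604 -0.096  0.004]
0.04 2 [ 0.603 -0.044  0.052] [ 0.624 -0.015  0.058]
0.06 4 [0.616 0.019 0.07 ] [0.619 0.026 0.078]
0.08 4 [0.611 0.021 0.081] [0.62  0.025 0.098]
0.1 7 [0.615 0.017 0.106] [0.619 0.027 0.12 ]
0.12 3 [0.619 0.02  0.123] [0.624 0.155 0.139]
0.14 58 [ 0.567 -0.012  0.141] [0.648 0.158 0.16 ]
0.16 217 [ 0.566 -0.025  0.16 ] [0.649 0.165 0.18 ]
0.18 255 [ 0.569 -0.025  0.18 ] [0.648 0.164 0.2  ]
```

View pics/h4.png

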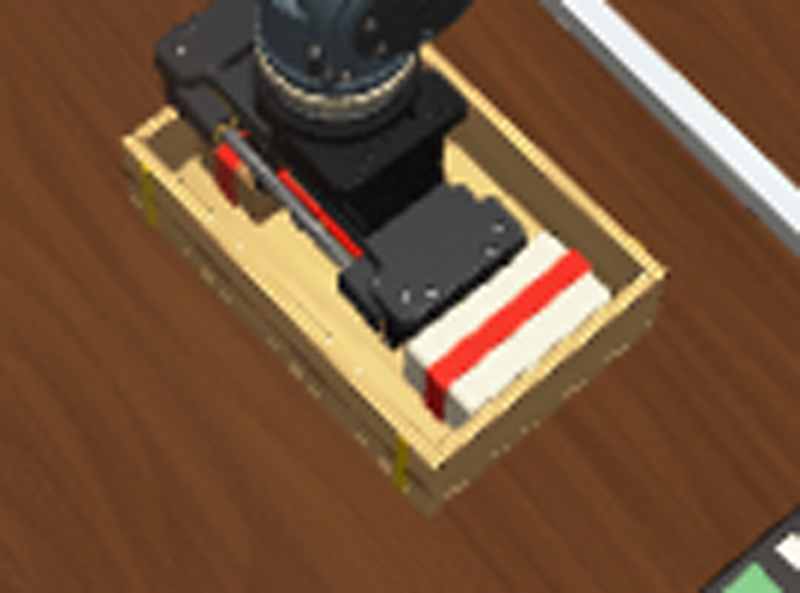

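```bash
python3 - <<'E'
from h import *
c=imaging.camera_params("scene");K=c["intrinsics"];T=c["camera_from_world"]
p,W=cloud("scene")
for y in(.125,.015):
  for z in(.03,.05,.07,.09,.11,.13,.15):
    X=T[:3,:3]@np.array([.608,y,z])+T[:3,3]; X=X*[1,-1,-1]; u=K@X; u=u[:2]/u[2]
    i,j=int(round(u[1])),int(round(u[0])); print(y,z,"crop px",((u-[205,190])*5.93).round(),W[i,j].round(3),p[i,j])
b=box(W,[.55,.0,.075],[.68,.16,.12]); print(b.sum())
h=hsv(p); r=b&((h[...,0]<8)|(h[...,0]>172))&(h[...,1]>150); P=W[r]; print("red",r.sum(),P.min(0),P.max(0),P.mean(0))
E
```

```text
0.125 0.03 crop px [393. 361.] [0.601 0.116 0.003] [233 200 128]
0.125 0.05 crop px [394. 344.] [0.636 0.157 0.142] [29 24 21]
0.125 0.07 crop px [395. 327.] [0.637 0.161 0.172] [24 24 24]
0.125 0.09 crop px [396. 310.] [0.635 0.158 0.182] [70 71 72]
0.125 0.11 crop px [397. 292.] [0.629 0.15  0.18 ] [66 66 67]
0.125 0.13 crop px [398. 274.] [0.624 0.144 0.182] [73 72 73]
0.125 0.15 crop px [399. 255.] [0.618 0.136 0.179] [71 72 72]
0.015 0.03 crop px [268. 203.] [0.607 0.012 0.027] [93 69 46]
0.015 0.05 crop px [268. 186.] [0.638 0.06  0.154] [85 83 81]
0.015 0.07 crop px [267. 167.] [0.633 0.053 0.156] [86 83 81]
0.015 0.09 crop px [266. 148.] [0.631 0.051 0.169] [32 29 26]
0.015 0.11 crop px [266. 129.] [0.634 0.056 0.195] [44 41 40]
0.015 0.13 crop px [265. 109.] [0.642 0.07  0.244] [32 30 29]
0.015 0.15 crop px [264.  89.] [0.639 0.066 0.252] [32 29 28]
47
red 36 [0.60802166 0.01328961 0.08807537] [0.62021081 0.09342632 0.11865414] [0.61115204 0.06034912 0.10049441]
```

>>> {"method": "arm_command", "body": {
  "deltas": [1,0,0,-0.01,0,1,0,0,-0.02,0,1,0,0,-0.04,0,1,0,0,-0.05,0,-1,0.03,0,-0.03,0,-1,0.04,0,0,0,-1,0.03,0,0,0,-1,0,0,0,0,-1,0,0,0,0]
}}

```text
time: 8.45
position: [0.7051, 0.0751, 0.1807]
tool_rot: [1.0, 0.03, -0.002, -0.0]
ft_force: [-0.1, -0.2, -0.1]
grip_width: 0.0451
grip_force: 0.0
```

```bash
python3 - <<'E'
from h import *
plan(); p,W=near("scene"); 
b=box(W,[.38,-.12,.060],[.70,.25,.069]); print(rect(W[b]))
h=hsv(p); c=np.array([.595,.065,.09])
b=box(W,c-.05,c+.05)&~((h[...,0]>10)&(h[...,0]<35)&(h[...,1]>70))&(W[...,2]>.06);P=W[b]; print(b.sum(),P.min(0),P.max(0),P.mean(0))
q=P.mean(0);u,s,v=np.linalg.svd(P-q);nn=v[2]*np.sign(v[2,2]);print(nn,s/np.sqrt(len(P)),np.arctan2(-nn[0],nn[2]))
cv2.imwrite("pics/h5.png",cv2.resize(p[150:300,180:380,::-1],(800,600),interpolation=cv2.INTER_CUBIC))
E
```

```text
now [0.7051 0.0751 0.1807] yaw 0.0599 z [-0.003  0.    -1.   ] F [-0.1 -0.2 -0.1] w 0.0451 t 8.45
scene gap(mm) slope [ 8.909e+01 -3.600e-02] v range -104.0 136.0 vminmax -104.0 142.0 n 21 res 1.13
(array([567.8,  65. ]), array([162.8, 243.3]), 5.17)
219 [0.56100318 0.01787139 0.06224063] [0.63959131 0.11495774 0.10395188] [0.58292145 0.07942675 0.08419294]
[-0.53659852  0.01413617  0.84371927] [0.0251855  0.01371393 0.00514703] 0.5664644980880821
```

View pics/h5.png

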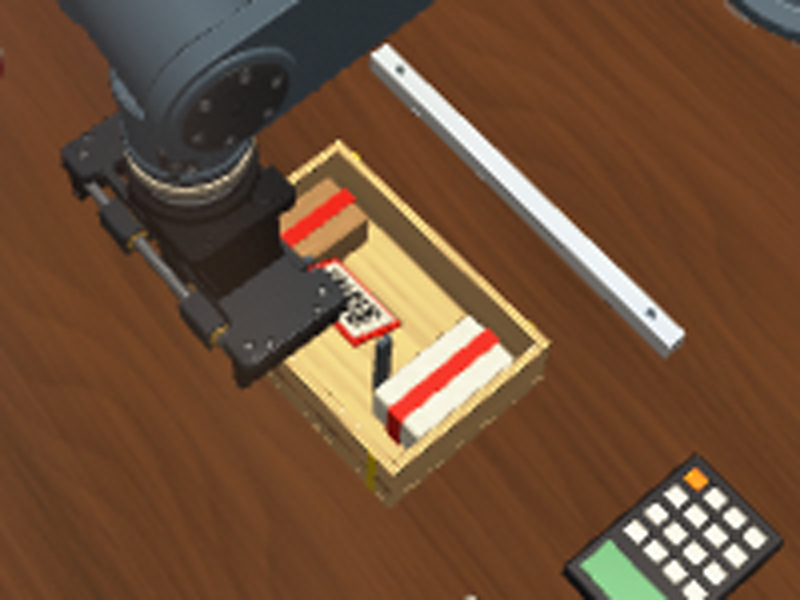

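>>> {"method": "arm_command", "body": {
  "deltas": [-1,0.04,0.04,0,0,-1,0.04,0.04,0,0,-1,0,0,0,0,-1,0,0,0,0]
}}

```text
time: 9.0
position: [0.7902, 0.0, 0.1806]
tool_rot: [1.0, 0.03, -0.001, -0.001]
ft_force: [-0.1, -0.3, 0.2]
grip_width: 0.0035
grip_force: 0.0
```

```bash
cat >> h.py <<'E'
def label(p,W,c,yaw):
    """card = red or white/black pixels in upper zone; fit plane and centre in crate axes"""
    h=hsv(p); wood=(h[...,0]>10)&(h[...,0]<35)&(h[...,1]>70)
    ex=np.array([np.cos(yaw),np.sin(yaw),0]);ey=np.array([-ex[1],ex[0],0]);ez=np.array([0,0,1.])
    L=(W-c)@np.stack([ex,ey,ez]).T
    m=(abs(L[...,0])<.036)&(abs(L[...,1])<.033)&(L[...,2]>-.025)&(L[...,2]<.04)&~wood
    P=L[m]
    for _ in range(4):
        A=np.c_[P[:,0],P[:,1],np.ones(len(P))]; f,*_=np.linalg.lstsq(A,P[:,2],rcond=None); r=P[:,2]-A@f; P=P[abs(r)<max(.003,2*r.std())]
    n=np.array([-f[0],-f[1],1]);n/=np.linalg.norm(n)
    ctr=(P.max(0)+P.min(0))/2
    print("label n(crate)",n.round(3),"lean",np.arctan2(-n[0],n[2]).round(3),"ctr crate-rel",ctr.round(4),"range",P.min(0).round(4),P.max(0).round(4),"world",(c+ctr[0]*ex+ctr[1]*ey+ctr[2]*ez).round(4),len(P),"rms",r.std().round(4))
E
python3 - <<'E'
from h import *
plan()
for n in("scene","top"):
    p,W=near(n); b=box(W,[.38,-.12,.060],[.68,.25,.069]); R=rect(W[b]); print(R)
    y=np.radians(5.17); label(p,W,np.array([.568+.02*np.cos(y),.065+.02*np.sin(y),.087]),y)
    z=np.load(n+"0.npz"); d=z["d"]
    import h as H
    class F: pass
    o=imaging.camera; imaging.camera=lambda k:(z["p"],z["d"])
    p,W=cloud(n); imaging.camera=o
    y=np.radians(7.4); print("initially"); label(p,W,np.array([.5755+.02*np.cos(y),.0635+.02*np.sin(y),.087]),y)
E
```

```text
now [0.7902 0.     0.1806] yaw 0.0593 z [-0.003  0.001 -1.   ] F [-0.1 -0.3  0.2] w 0.0035 t 9.0
scene gap(mm) slope [ 8.8872e+01 -3.2000e-02] v range -104.0 136.0 vminmax -103.0 142.0 n 21 res 1.24
(array([567.9,  65.1]), array([163.5, 241.8]), 5.38)
label n(crate) [-0.526  0.001  0.85 ] lean 0.554 ctr crate-rel [0.0007 0.0001 0.002 ] range [-0.0236 -0.0325 -0.0148] [0.0251 0.0327 0.0189] world [0.5887 0.067  0.089 ] 234 rms 0.0013
initially
label n(crate) [-0.529 -0.005  0.849] lean 0.557 ctr crate-rel [-0.0012 -0.      0.0011] range [-0.0258 -0.033  -0.0155] [0.0234 0.0329 0.0177] world [0.5942 0.0659 0.0881] 231 rms 0.0014
top gap(mm) slope [ 9.122e+01 -3.000e-02] v range -104.0 -56.0 vminmax -106.0 137.0 n 5 res 0.76
(array([570.4,  62.4]), array([159.8, 240. ]), 4.94)
  ret = _var(a, axis=axis, dtype=dtype, out=out, ddof=ddof,
  arrmean = um.true_divide(arrmean, div, out=arrmean,
  ret = ret.dtype.type(ret / rcount)
Traceback (most recent call last):
  File "h.py", line 56, in label
    ctr=(P.max(0)+P.min(0))/2
         ~~~~~^^^
ValueError: zero-size array to reduction operation maximum which has no identity
```

```bash
python3 - <<'E'
from h import *
plan((.70,.070,.1806,.059),(.70,.070,.035,.059))
E
```

```text
now [0.7903 0.001  0.1813] yaw 0.0608 z [-0.002  0.001 -1.   ] F [0.1 0.7 0.2] w 0.0011 t 9.1
leg tx,ty,tz [-0.0859 -0.0743  0.0007] roll 0.0018 rows>= 1.8
leg tx,ty,tz [0.     0.     0.1456] roll 0.0 rows>= 2.3
```

>>> {"method": "arm_command", "body": {
  "deltas": [-1,-0.029,-0.025,0,0,-1,-0.029,-0.025,0,0.002,-1,-0.028,-0.024,0,0,-1,0,0,0.04,0,-1,0,0,0.04,0,-1,0,0,0.04,0,-1,0,0,0.025,0,-1,0,0,0,0]
}}

```text
time: 10.1
position: [0.6984, 0.0699, 0.0343]
tool_rot: [1.0, 0.03, -0.003, -0.0]
ft_force: [0.9, -0.3, 0.4]
grip_width: 0.0006
grip_force: 0.0
```

>>> {"method": "arm_command", "body": {
  "deltas": [-1,-0.006,0,0,0,-1,-0.006,0,0,0,-1,-0.005,0,0,0,-1,-0.004,0,0,0,-1,-0.004,0,0,0,-1,-0.004,0,0,0,-1,-0.004,0,0,0,-1,-0.004,0,0,0,-1,-0.004,0,0,0,-1,-0.004,0,0,0,-1,-0.004,0,0,0,-1,-0.004,0,0,0]
}}

```text
time: 11.6
position: [0.6484, 0.0655, 0.0362]
tool_rot: [1.0, 0.029, 0.0, -0.0]
ft_force: [0.1, 0.3, -0.1]
grip_width: 0.0007
grip_force: 0.0
```

```bash
python3 - <<'E'
from h import *
plan(); near("scene")
E
```

```text
now [0.6484 0.0655 0.0362] yaw 0.0578 z [ 0.  0. -1.] F [ 0.1  0.3 -0.1] w 0.0007 t 11.6
scene gap(mm) slope [ 8.9246e+01 -3.4000e-02] v range -56.0 136.0 vminmax -98.0 143.0 n 17 res 1.28
```

>>> {"method": "arm_command", "body": {
  "deltas": [-1,0.02,0,0,0,-1,0.03,0,0,0,-1,0,0,0.01,0,-1,0,0,0.01,0,-1,0,0,0,0]
}}

```text
time: 12.28
position: [0.6956, 0.0685, 0.0141]
tool_rot: [1.0, 0.029, -0.003, -0.0]
ft_force: [-0.7, -0.0, 0.6]
grip_width: 0.0004
grip_force: 0.0
```

```bash
python3 - <<'E'
from h import *
plan()
p,W=cloud("scene");h=hsv(p)
for z in np.arange(.0,.24,.02):
    b=box(W,[.6,-.08,z],[.82,.22,z+.02])&(h[...,2]<100)&(h[...,1]<90)
    if b.sum(): print(round(z,2),b.sum(),W[b].min(0).round(3),W[b].max(0).round(3))
q,V=cloud("top")
a=cv2.resize(p[150:300,180:330,::-1],(400,400),interpolation=cv2.INTER_CUBIC)
b=cv2.resize(q[90:240,150:300,::-1],(400,400),interpolation=cv2.INTER_CUBIC)
cv2.imwrite("pics/h6.png",np.hstack([a,b]))
E
```

```text
now [0.6956 0.0685 0.0141] yaw 0.0578 z [-0.005  0.    -1.   ] F [-0.7 -0.   0.6] w 0.0004 t 12.28
0.04 1 [0.698 0.077 0.057] [0.698 0.077 0.057]
0.12 40 [ 0.718 -0.008  0.126] [0.736 0.154 0.14 ]
0.14 173 [ 0.656 -0.021  0.14 ] [0.737 0.164 0.16 ]
0.16 557 [ 0.653 -0.026  0.16 ] [0.737 0.166 0.176]
0.18 12 [0.67  0.117 0.18 ] [0.701 0.12  0.2  ]
0.2 74 [0.655 0.06  0.203] [0.733 0.121 0.22 ]
0.22 299 [0.656 0.047 0.22 ] [0.732 0.12  0.238]
```

View pics/h6.png

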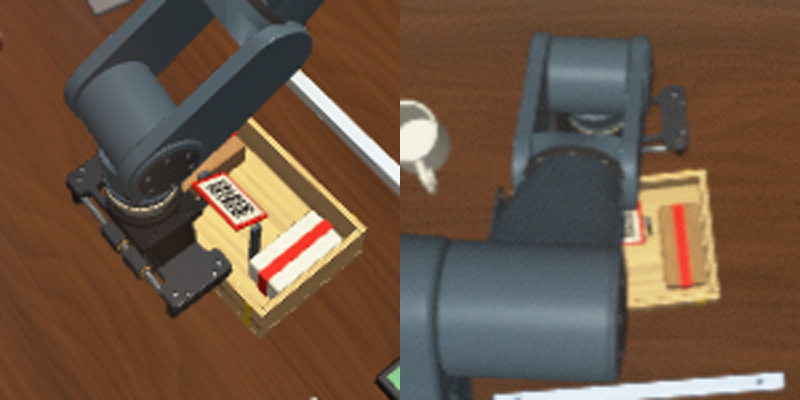

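>>> {"method": "arm_command", "body": {
  "deltas": [-1,0,0,0.005,0,-1,0,0,0.005,0,-1,0,0,0.002,0,-1,0,0,0.002,0,-1,0,0,0,0]
}}

```text
time: 13.0
position: [0.6984, 0.0684, 0.002]
tool_rot: [1.0, 0.029, -0.0, -0.0]
ft_force: [0.6, 0.1, -0.7]
grip_width: 0.0005
grip_force: 0.0
```

>>> {"method": "arm_command", "body": {
  "deltas": [-1,0,0,0.002,0,-1,0,0,0.001,0,-1,0,0,0,0]
}}

```text
time: 13.38
position: [0.6984, 0.0684, -0.001]
tool_rot: [1.0, 0.029, -0.0, -0.0]
ft_force: [-0.3, 0.1, 0.4]
grip_width: 0.0006
grip_force: 0.0
```

>>> {"method": "arm_command", "body": {
  "deltas": [-1,0,0,0.003,0,-1,0,0,0.003,0,-1,0,0,0,0]
}}

```text
time: 13.75
position: [0.6981, 0.0684, -0.0073]
tool_rot: [1.0, 0.029, -0.0, -0.0]
ft_force: [0.0, -0.1, 0.3]
grip_width: 0.0008
grip_force: 0.0
```

>>> {"method": "arm_command", "body": {
  "deltas": [-1,0,0,0.004,0,-1,0,0,0.004,0,-1,0,0,0.003,0,-1,0,0,0,0]
}}

```text
time: 14.25
position: [0.6982, 0.0684, -0.0183]
tool_rot: [1.0, 0.029, -0.0, -0.0]
ft_force: [-0.1, -0.6, 0.2]
grip_width: 0.0003
grip_force: 0.0
```

```bash
python3 - <<'E'
from h import *
plan()
p,W=cloud("scene");h=hsv(p)
for z in np.arange(.0,.16,.01):
    b=box(W,[.6,-.08,z],[.82,.22,z+.01])&(h[...,2]<100)&(h[...,1]<90)
    if b.sum(): print(round(z,2),b.sum(),W[b].min(0).round(3),W[b].max(0).round(3))
E
```

```text
now [ 0.6982  0.0684 -0.0183] yaw 0.0578 z [-0.001  0.    -1.   ] F [-0.1 -0.6  0.2] w 0.0003 t 14.25
0.0 2 [ 0.69  -0.05   0.001] [ 0.715 -0.041  0.002]
0.02 1 [0.7   0.076 0.023] [0.7   0.076 0.023]
0.03 2 [0.604 0.013 0.037] [0.608 0.014 0.038]
0.09 6 [ 0.66  -0.009  0.094] [0.737 0.154 0.1  ]
0.1 55 [ 0.66  -0.009  0.101] [0.739 0.158 0.11 ]
0.11 99 [ 0.657 -0.007  0.11 ] [0.738 0.164 0.12 ]
0.12 162 [ 0.657 -0.024  0.12 ] [0.739 0.165 0.13 ]
0.13 408 [ 0.656 -0.024  0.13 ] [0.739 0.165 0.139]
0.14 6 [0.701 0.106 0.14 ] [0.718 0.12  0.149]
0.15 4 [0.681 0.118 0.155] [0.695 0.119 0.158]
```

>>> {"method": "arm_command", "body": {
  "deltas": [-1,0,0,-0.014,0,-1,-0.008,0,0,0,-1,-0.008,0,0,0,-1,-0.008,0,0,0,-1,-0.006,0,0,0,-1,-0.004,0,0,0,-1,-0.004,0,0,0,-1,-0.004,0,0,0,-1,-0.004,0,0,0,-1,-0.004,0,0,0,-1,-0.004,0,0,0,-1,-0.004,0,0,0]
}}

```text
time: 15.8
position: [0.6407, 0.065, -0.0037]
tool_rot: [1.0, 0.029, 0.0, 0.0]
ft_force: [2.7, -0.6, -1.6]
grip_width: 0.0002
grip_force: 1.5
```

```bash
python3 - <<'E'
from h import *
plan(); near("scene")
E
```

```text
now [ 0.6407  0.065  -0.0037] yaw 0.0578 z [ 0.001 -0.    -1.   ] F [ 2.7 -0.6 -1.6] w 0.0002 t 15.8
scene gap(mm) slope [ 6.8138e+01 -8.0000e-03] v range -44.0 136.0 vminmax -84.0 142.0 n 16 res 0.72
```

>>> {"method": "arm_command", "body": {
  "deltas": [-1,-0.004,0,0,0,-1,-0.004,0,0,0,-1,-0.004,0,0,0,-1,-0.004,0,0,0,-1,-0.004,0,0,0,-1,-0.004,0,0,0,-1,-0.004,0,0,0,-1,-0.004,0,0,0,-1,-0.004,0,0,0,-1,-0.004,0,0,0,-1,-0.004,0,0,0,-1,-0.004,0,0,0]
}}

```text
time: 17.35
position: [0.5927, 0.0622, -0.0037]
tool_rot: [1.0, 0.029, 0.0, 0.0]
ft_force: [4.9, 0.8, -0.2]
grip_width: 0.0011
grip_force: 2.1
```

```bash
python3 - <<'E'
from h import *
plan(); near("scene")
E
```

```text
now [ 0.5927  0.0622 -0.0037] yaw 0.0577 z [ 0.001 -0.    -1.   ] F [ 4.9  0.8 -0.2] w 0.0011 t 17.35
scene gap(mm) slope [2.0862e+01 5.0000e-03] v range -44.0 148.0 vminmax -82.0 143.0 n 17 res 1.92
```

>>> {"method": "arm_command", "body": {
  "deltas": [-1,-0.003,0,0,0,-1,-0.003,0,0,0,-1,-0.003,0,0,0,-1,-0.003,0,0,0,-1,-0.002,0,0,0,-1,-0.002,0,0,0,-1,-0.001,0,0,0,-1,-0.001,0,0,0,-1,-0.001,0,0,0,-1,-0.001,0,0,0,-1,-0.001,0,0,0]
}}

```text
time: 18.77
position: [0.5719, 0.061, -0.0038]
tool_rot: [1.0, 0.029, 0.0, 0.0]
ft_force: [5.1, 0.2, 2.7]
grip_width: 0.0004
grip_force: 2.5
```

```bash
python3 - <<'E'
from h import *
plan(); near("scene")
E
```

```text
now [ 0.5719  0.061  -0.0038] yaw 0.0578 z [ 0. -0. -1.] F [5.1 0.2 2.7] w 0.0004 t 18.77
scene gap(mm) slope [-0.692  0.012] v range -44.0 148.0 vminmax -84.0 143.0 n 17 res 1.29
```

Close; inch on until the force rises.

>>> {"method": "arm_command", "body": {
  "deltas": [-1,-0.001,0,0,0,-1,-0.001,0,0,0,-1,0,0,0,0]
}}

```text
time: 19.2
position: [0.5709, 0.0613, -0.0038]
tool_rot: [1.0, 0.029, 0.001, -0.0]
ft_force: [6.6, 2.7, 1.1]
grip_width: 0.0004
grip_force: 3.3
```

>>> {"method": "arm_command", "body": {
  "deltas": [-1,-0.001,0,0,0,-1,-0.001,0,0,0,-1,0,0,0,0]
}}

```text
time: 19.58
position: [0.5707, 0.0617, -0.0036]
tool_rot: [1.0, 0.028, 0.003, -0.0]
ft_force: [9.2, 4.7, -0.4]
grip_width: 0.0003
grip_force: 4.6
```

>>> {"method": "arm_command", "body": {
  "deltas": [-1,-0.001,0,0,0,-1,-0.001,0,0,0,-1,-0.001,0,0,0,-1,-0.001,0,0,0,-1,0,0,0,0]
}}

```text
time: 20.2
position: [0.571, 0.0616, -0.0025]
tool_rot: [1.0, 0.028, 0.007, -0.0]
ft_force: [13.5, 5.6, -0.5]
grip_width: 0.0007
grip_force: 6.9
```

```bash
python3 - <<'E'
from h import *
plan(); near("scene"); p,W=near("top")
b=box(W,[.38,-.12,.060],[.70,.25,.069]); 
E
```

```text
now [ 0.571   0.0616 -0.0025] yaw 0.0563 z [ 0.014  0.001 -1.   ] F [13.5  5.6 -0.5] w 0.0007 t 20.2
scene gap(mm) slope [-1.422 -0.01 ] v range -32.0 148.0 vminmax -81.0 144.0 n 16 res 1.48
top gap(mm) slope [ 0.784 -0.002] v range -104.0 -8.0 vminmax -101.0 140.0 n 9 res 0.89
```

>>> {"method": "arm_command", "body": {
  "deltas": [-1,0.006,0,0,0,-1,0.01,0,0,0,-1,0.02,0,0,0,-1,0.02,0,0,0,-1,0,0,-0.05,0,-1,0,0,-0.06,0,-1,0,0,-0.06,0,-1,0,0,-0.06,0,-1,0.04,0,0,0,1,0.04,0,0,0,1,0,0,0,0]
}}

```text
time: 21.68
position: [0.699, 0.0682, 0.2238]
tool_rot: [1.0, 0.029, -0.003, -0.0]
ft_force: [-1.3, 0.2, -1.2]
grip_width: 0.0131
grip_force: 0.0
```

```bash
python3 - <<'E'
from h import *
from scipy.optimize import least_squares
plan(); y=.059
for n in("scene","top"):
    p,W=near(n); b=box(W,[.38,-.12,.060],[.66,.25,.069]); R=rect(W[b]); print(R)
    a=np.radians(R[2]); C=np.array([R[0][0]/1000,R[0][1]/1000])
    try: label(p,W,np.array([C[0]+.02*np.cos(y),C[1]+.02*np.sin(y),.087]),y)
    except Exception as e: print(e)
    # cradle base plate and wand
    h=hsv(p); m=blue(p)|yellow(p)
    g=box(W,[.36,-.40,.003],[.56,-.25,.03])&(h[...,1]<70); print("base",g.sum(),rect(W[g]),W[g][:,2].mean())
    P=W[box(W,[.40,-.40,.05],[.54,-.25,.25])&m]
    Q=W[box(W,[.40,-.40,.05],[.54,-.25,.25])&yellow(p)]
    np.save(n+"_w.npy",P)
    # box surface fit: wand 28x30x150, lean .5, unknown yaw, origin
    def res(q,lean=None):
        l=q[4]; cy,sy=np.cos(q[3]),np.sin(q[3])
        ez=np.array([-np.sin(l)*cy,-np.sin(l)*sy,np.cos(l)]);ex=np.array([np.cos(l)*cy,np.cos(l)*sy,np.sin(l)]);ey=np.cross(ez,ex)
        d=P-q[:3]; L=np.c_[d@ex,d@ey,d@ez-.075]; D=np.abs(L)-[.014,.015,.075]
        o=np.linalg.norm(np.maximum(D,0),axis=1)+np.minimum(D.max(1),0); return o
    r=least_squares(lambda q:np.r_[res(q),(q[4]-.5)*.2,q[3]*.02],[.51,-.325,.04,0,.5],loss="soft_l1",f_scale=.002)
    print("wand origin,yaw,lean",r.x.round(4),"rms",np.sqrt(np.mean(res(r.x)**2)).round(4),len(P))
E
```

```text
now [0.699  0.0682 0.2238] yaw 0.0577 z [-0.006 -0.    -1.   ] F [-1.3  0.2 -1.2] w 0.0131 t 21.68
scene gap(mm) slope [-2.077  0.005] v range -92.0 148.0 vminmax -99.0 144.0 n 21 res 1.79
(array([477.6,  63.5]), array([163.6, 242.4]), 3.62)
label n(crate) [-0.525 -0.011  0.851] lean 0.553 ctr crate-rel [0.0006 0.0001 0.0022] range [-0.0238 -0.0328 -0.0143] [0.025  0.033  0.0186] world [0.4981 0.0648 0.0892] 200 rms 0.0013
base 0 (array([0., 0.]), array([0., 0.]), 0.0) nan
wand origin,yaw,lean [ 0.51  -0.325  0.04   0.     0.5  ] rms nan 0
top gap(mm) slope [1.076 0.003] v range -104.0 40.0 vminmax -101.0 45.0 n 13 res 0.78
(array([483.2,  13.1]), array([160.3, 145.9]), 3.03)
label n(crate) [-0.525  0.073  0.848] lean 0.555 ctr crate-rel [-0.0012  0.0183 -0.0001] range [-0.0247  0.0037 -0.0158] [0.0222 0.0329 0.0157] world [0.5009 0.0325 0.0869] 98 rms 0.0022
base 489 (array([ 478.9, -329.5]), array([ 89.6, 129. ]), 83.31) 0.012608085023071966
wand origin,yaw,lean [ 0.513  -0.334   0.0315 -0.11    0.498 ] rms 0.0016 205<stdin>:11: RuntimeWarning: Mean of empty slice.
  ret = ret.dtype.type(ret / rcount)
  return _methods._mean(a, axis=axis, dtype=dtype,
```

```bash
python3 - <<'E'
from h import *
from scipy.optimize import least_squares
Ps=[]
for n in("scene","top"):
    z=np.load(n+"0.npz"); o=imaging.camera; imaging.camera=lambda k:(z["p"],z["d"]); p,W=cloud(n); imaging.camera=o
    h=hsv(p); m=blue(p)|yellow(p)
    g=box(W,[.38,-.37,.006],[.54,-.27,.018])&(h[...,1]<60); print("base",g.sum(),rect(W[g]),W[g][:,2].mean())
    P=W[box(W,[.40,-.37,.05],[.54,-.27,.25])&m]; Ps.append(P)
def res(q,P):
    l=q[4]; cy,sy=np.cos(q[3]),np.sin(q[3])
    ez=np.array([-np.sin(l)*cy,-np.sin(l)*sy,np.cos(l)]);ex=np.array([np.cos(l)*cy,np.cos(l)*sy,np.sin(l)]);ey=np.cross(ez,ex)
    d=P-q[:3]; L=np.c_[d@ex,d@ey,d@ez-.075]; D=np.abs(L)-[.014,.015,.075]
    return np.linalg.norm(np.maximum(D,0),axis=1)+np.minimum(D.max(1),0)
for P in Ps+[np.vstack(Ps)]:
  for l in (.5,):
    r=least_squares(lambda q:np.r_[res(q,P),(q[4]-.5)*.5],[.515,-.33,.03,-.1,l],loss="soft_l1",f_scale=.002)
    print("wand",r.x.round(4),"rms",np.sqrt(np.mean(res(r.x,P)**2)).round(4),len(P))
E
```

```text
base 361 (array([ 475.8, -321. ]), array([ 89.7, 128.1]), 87.74) 0.012540175622578408
base 402 (array([ 475.7, -328.8]), array([ 88.8, 123. ]), 83.43) 0.012058601550167676
wand [ 0.5112 -0.3324  0.0315 -0.136   0.5028] rms 0.0018 296
wand [ 0.5135 -0.3349  0.031  -0.133   0.5013] rms 0.0015 205
wand [ 0.5125 -0.3337  0.0313 -0.1445  0.5037] rms 0.002 501
```

```bash
python3 - <<'E'
from h import *
plan((.4605,-.3275,.22,-.125),(.4605,-.3275,.066,-.125))
E
```

```text
now [0.6968 0.0684 0.224 ] yaw 0.0578 z [-0.007  0.    -1.   ] F [-0.1  0.3 -0.5] w 0.0209 t 21.77
leg tx,ty,tz [-0.2588  0.3816  0.004 ] roll 0.1828 rows>= 7.4
leg tx,ty,tz [ 0.    -0.     0.154] roll 0.0 rows>= 2.5
```

>>> {"method": "arm_command", "body": {
  "deltas": [1,-0.026,0.038,0,0,1,-0.026,0.038,0,0,1,-0.026,0.038,0,0,1,-0.026,0.038,0,0,1,-0.026,0.038,0,0,1,-0.026,0.038,0,0,1,-0.026,0.038,0,0,1,-0.026,0.038,0,0,1,-0.026,0.038,0,0,1,-0.025,0.039,0,0,1,0,0,0,0.09,1,0,0,0,0.09]
}}

```text
time: 23.28
position: [0.4603, -0.3256, 0.2255]
tool_rot: [0.998, -0.063, -0.002, -0.002]
ft_force: [0.0, -0.1, 0.3]
grip_width: 0.0869
grip_force: 0.0
```

```bash
python3 - <<'E'
from h import *
plan((.4605,-.3275,.066,-.125))
E
```

```text
now [ 0.4603 -0.3256  0.2255] yaw -0.127 z [-0.003  0.003 -1.   ] F [ 0.  -0.1  0.3] w 0.0869 t 23.27
leg tx,ty,tz [0.0004 0.0018 0.1595] roll -0.002 rows>= 2.6
```

>>> {"method": "arm_command", "body": {
  "deltas": [1,0,0.002,0.035,0,1,0,0,0.04,0,1,0,0,0.035,0,1,0,0,0.025,0,1,0,0,0.015,0,1,0,0,0.008,0,1,0,0,0,0]
}}

```text
time: 24.15
position: [0.4625, -0.3286, 0.0682]
tool_rot: [0.998, -0.061, -0.0, -0.0]
ft_force: [-0.2, -0.0, -0.1]
grip_width: 0.0869
grip_force: 0.0
```

```bash
python3 - <<'E'
from h import *
plan((.4605,-.3275,.066,-.125))
p,W=cloud("scene")
print(W[box(W,[.40,-.37,.05],[.54,-.27,.25])&blue(p)].mean(0))
cv2.imwrite("pics/g1.png",cv2.resize(p[60:180,170:290,::-1],(600,600),interpolation=cv2.INTER_CUBIC))
E
```

```text
now [ 0.4625 -0.3286  0.0682] yaw -0.1222 z [-0.  0. -1.] F [-0.2 -0.  -0.1] w 0.0869 t 24.15
leg tx,ty,tz [-0.0021 -0.0009  0.0022] roll 0.0028 rows>= 0.1
[ 0.48725832 -0.32229042  0.09859067]
```

View pics/g1.png

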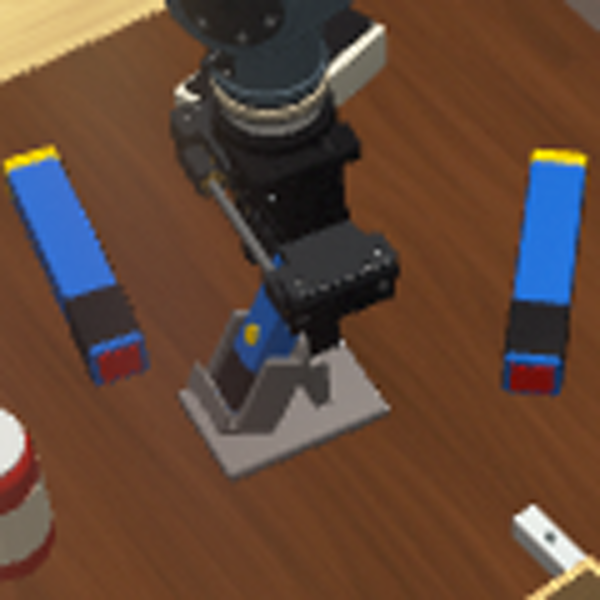

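>>> {"method": "arm_command", "body": {
  "deltas": [-1,-0.001,0,0.002,0,-1,0,0,0,0,-1,0,0,0,0,-1,0,0,0,0,-1,0,0,0,0,-1,0,0,0,0],
  "newtons": 20
}}

```text
time: 24.95
position: [0.4617, -0.3287, 0.0661]
tool_rot: [0.998, -0.061, -0.0, -0.0]
ft_force: [0.8, -0.9, -0.7]
grip_width: 0.0353
grip_force: 0.2
```

>>> {"method": "arm_command", "body": {
  "deltas": [-1,0,0,0,0,-1,0,0,0,0,-1,0,0,0,0]
}}

```text
time: 25.32
position: [0.4616, -0.3286, 0.066]
tool_rot: [0.998, -0.061, -0.0, -0.0]
ft_force: [-0.5, 0.1, -1.3]
grip_width: 0.0301
grip_force: 20.0
```

>>> {"method": "arm_command", "body": {
  "deltas": [-1,-0.0034,0,-0.0061,0,-1,-0.0058,0,-0.0105,0,-1,-0.0058,0,-0.0105,0,-1,-0.0058,0,-0.0105,0,-1,-0.0058,0,-0.0105,0,-1,-0.0058,0,-0.0105,0,-1,-0.0058,0,-0.0105,0,-1,-0.0058,0,-0.0105,0,-1,-0.0058,0,-0.0105,0,-1,0,0,-0.03,0,-1,0,0,-0.05,0,-1,0,0,0,0]
}}

```text
time: 26.82
position: [0.4143, -0.3251, 0.2406]
tool_rot: [0.998, -0.061, 0.003, 0.004]
ft_force: [-0.2, -0.3, -1.7]
grip_width: 0.03
grip_force: 20.0
```

```bash
cat >> h.py <<'E'
def wandfit(q0,region=.13,cams=("scene","top")):
    from scipy.optimize import least_squares
    Ps=[]
    q0=np.array(q0,float); l,a=q0[4],q0[3]
    c=q0[:3]+.06*np.array([-np.sin(l)*np.cos(a),-np.sin(l)*np.sin(a),np.cos(l)])
    for n in cams:
        p,W=cloud(n,n+"_last.npz"); m=blue(p)|yellow(p)
        b=m&(np.linalg.norm(np.nan_to_num(W)-c,axis=-1)<region)&(W[...,2]>.05+0*c[2]); Ps.append(W[b])
    print([len(P) for P in Ps])
    P=np.vstack(Ps)
    def res(q):
        l=q[4]; cy,sy=np.cos(q[3]),np.sin(q[3])
        ez=np.array([-np.sin(l)*cy,-np.sin(l)*sy,np.cos(l)]);ex=np.array([np.cos(l)*cy,np.cos(l)*sy,np.sin(l)]);ey=np.cross(ez,ex)
        d=P-q[:3]; L=np.c_[d@ex,d@ey,d@ez-.075]; D=np.abs(L)-[.014,.015,.075]
        return np.linalg.norm(np.maximum(D,0),axis=1)+np.minimum(D.max(1),0)
    r=least_squares(lambda q:np.r_[res(q),(q[3]-q0[3])*.2,(q[4]-q0[4])*.05],q0,loss="soft_l1",f_scale=.002)
    print("wand",r.x.round(4),"rms",np.sqrt(np.mean(res(r.x)**2)).round(4)); return r.x,P
E
python3 - <<'E'
from h import *
s=status.get_obs()["position"]; d=s-[.4616,-.3286,.066]; plan()
q=np.array([.5125,-.334,.031]); print("expected",q+d)
wandfit(np.r_[q+d,-.125,.5])
wandfit(np.r_[q+d,-.125,.5],cams=("scene",))
E
```

```text
now [ 0.4143 -0.3251  0.2406] yaw -0.1221 z [ 0.006 -0.008 -1.   ] F [-0.2 -0.3 -1.7] w 0.03 t 26.82
expected [ 0.46517782 -0.33048012  0.20555001]
[201, 0]
wand [ 0.463  -0.3313  0.2081 -0.1248  0.5112] rms 0.0018
[201]
wand [ 0.4593 -0.3277  0.2047 -0.122   0.4936] rms 0.0062
```

```bash
python3 - <<'E'
from h import *
plan((.4104,.0578,.25,-.122),(.4104,.0578,.1914,.058))
E
```

```text
now [ 0.4115 -0.3218  0.2355] yaw -0.1223 z [-0.001  0.002 -1.   ] F [-0.4  0.8 -1.7] w 0.0298 t 26.98
leg tx,ty,tz [-0.0474 -0.3767 -0.0145] roll -0.0003 rows>= 6.1
leg tx,ty,tz [ 0.     -0.      0.0586] roll -0.18 rows>= 1.0
```

>>> {"method": "arm_command", "body": {
  "deltas": [-1,-0.003,-0.02,-0.004,0,-1,-0.005,-0.04,-0.004,0,-1,-0.005,-0.042,-0.004,0,-1,-0.006,-0.045,-0.003,0,-1,-0.006,-0.05,0,0,-1,-0.006,-0.05,0,0,-1,-0.006,-0.05,0,0,-1,-0.005,-0.04,0,0,-1,-0.004,-0.03,0,0,-1,-0.001,-0.01,0,-0.06,-1,0,0,0,-0.06,-1,0,0,0,-0.06]
}}

```text
time: 28.48
position: [0.4107, 0.0573, 0.2507]
tool_rot: [1.0, 0.031, -0.001, 0.0]
ft_force: [-0.4, -0.2, -1.4]
grip_width: 0.0298
grip_force: 20.0
```

>>> {"method": "arm_command", "body": {
  "deltas": [-1,0,0,0,0,-1,0,0,0,0,-1,0,0,0,0]
}}

```text
time: 28.85
position: [0.4115, 0.0571, 0.2512]
tool_rot: [1.0, 0.029, -0.0, -0.0]
ft_force: [1.2, -0.2, 0.0]
grip_width: 0.0296
grip_force: 20.0
```

```bash
python3 - <<'E'
from h import *
plan((.4104,.0578,.1914,.058))
s=status.get_obs()["position"]
q=s+.05*np.array([.9983,.058,0])-[0,0,.034]; print("expected",q)
wandfit(np.r_[q,.058,.5])
for n in("scene","top"): wandfit(np.r_[q,.058,.5],cams=(n,))
E
```

```text
now [0.4115 0.0571 0.2512] yaw 0.0573 z [-0. -0. -1.] F [ 1.2 -0.2  0. ] w 0.0296 t 28.85
leg tx,ty,tz [-0.001  -0.0008  0.0598] roll -0.0007 rows>= 1.0
expected [0.46137615 0.05996966 0.21715016]
[311, 0]
wand [0.4596 0.0598 0.2185 0.051  0.497 ] rms 0.006
[314]
wand [0.4598 0.0599 0.2192 0.0518 0.5028] rms 0.0061
[0]
wand [0.4614 0.06   0.2172 0.058  0.5   ] rms nan
  return _methods._mean(a, axis=axis, dtype=dtype,
  ret = ret.dtype.type(ret / rcount)
```

>>> {"method": "arm_command", "body": {
  "deltas": [-1,0,-0.0015,0.01,0,-1,0,0,0.015,0,-1,0,0,0.015,0,-1,0,0,0.01,0,-1,0,0,0.006,0,-1,0,0,0.004,0,-1,0,0,0,0,-1,0,0,0,0]
}}

```text
time: 30.05
position: [0.4119, 0.0587, 0.1916]
tool_rot: [1.0, 0.029, 0.0, 0.0]
ft_force: [-0.3, 0.3, -1.3]
grip_width: 0.0299
grip_force: 20.0
```

```bash
python3 - <<'E'
from h import *
plan((.4115,.0586,.191,.0573))
q,P=wandfit([.4605,.061,.158,.0573,.5],cams=("scene",),region=.11)
p,W=near("scene")
try: label(p,W,np.array([.5,.063,.087]),.058)
except Exception as e: print(e)
cv2.imwrite("pics/scan.png",cv2.resize(p[150:300,180:380,::-1],(800,600),interpolation=cv2.INTER_CUBIC))
E
```

```text
now [0.4119 0.0587 0.1916] yaw 0.0578 z [ 0.001 -0.    -1.   ] F [-0.3  0.3 -1.3] w 0.0299 t 30.05
leg tx,ty,tz [-0.0004  0.0001  0.0006] roll 0.0005 rows>= 0.0
[272]
wand [0.4602 0.0613 0.1583 0.0513 0.4944] rms 0.0055
scene gap(mm) slope [-1.754  0.007] v range -92.0 148.0 vminmax -99.0 143.0 n 18 res 1.86
label n(crate) [-0.519 -0.009  0.855] lean 0.546 ctr crate-rel [-0.0018 -0.0001  0.002 ] range [-0.0259 -0.033  -0.014 ] [0.0223 0.0328 0.018 ] world [0.4982 0.0628 0.089 ] 195 rms 0.0015
```

View pics/scan.png

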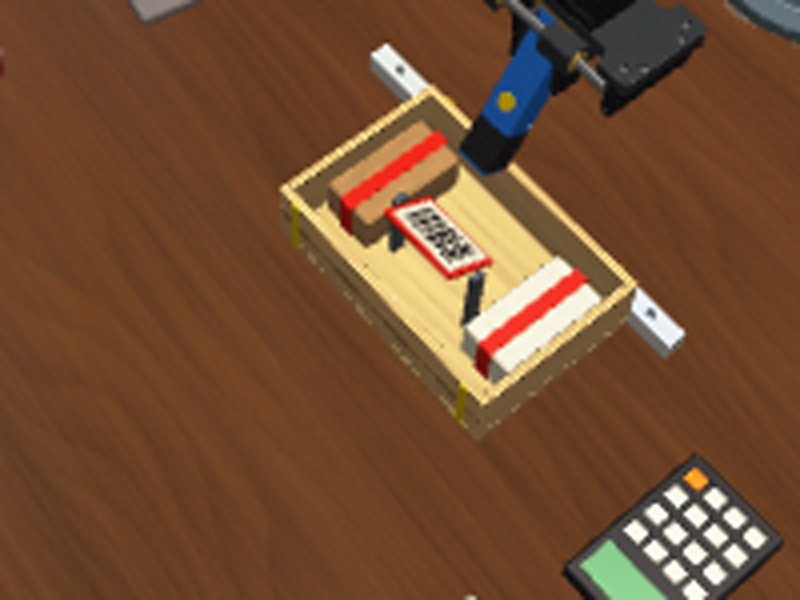

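>>> {"method": "arm_command", "body": {
  "deltas": [-1,0,0,0,0,-1,0,0,0,0,-1,0,0,0,0,-1,0,0,0,0,-1,0,0,0,0,-1,0,0,0,0,-1,0,0,0,0,-1,0,0,0,0,-1,0,0,0,0,-1,0,0,0,0,-1,0,0,0,0,-1,0,0,0,0]
}}

```text
time: 31.65
position: [0.4115, 0.0587, 0.1913]
tool_rot: [1.0, 0.029, 0.0, -0.0]
ft_force: [-0.8, -0.1, -1.7]
grip_width: 0.0296
grip_force: 20.0
```

>>> {"method": "arm_command", "body": {
  "deltas": [-1,0,0,0,0,-1,0,0,0,0,-1,0,0,0,0,-1,0,0,0,0,-1,0,0,0,0,-1,0,0,-0.01,0,-1,0,0,-0.02,0,-1,0,0,-0.02,0,-1,0,0,-0.01,0]
}}

```text
time: 32.78
position: [0.4123, 0.0587, 0.2528]
tool_rot: [1.0, 0.029, 0.001, 0.0]
ft_force: [-0.1, -0.2, -1.7]
grip_width: 0.0302
grip_force: 20.0
```

```bash
python3 - <<'E'
from h import *
print(status.get_obs()["position"])
# entry point: 90 mm up the trough from grasp pose
plan((.4143,-.3248,.2355,.058),(.4188,-.3234,.145,-.122),(.4616,-.3286,.066,-.122))
E
```

```text
[0.4122764  0.05866694 0.25278203]
now [0.4123 0.0587 0.2528] yaw 0.0578 z [ 0.003 -0.    -1.   ] F [-0.1 -0.2 -1.7] w 0.0302 t 32.77
leg tx,ty,tz [-0.0201  0.3829  0.0173] roll -0.0002 rows>= 6.1
leg tx,ty,tz [ 0.0046 -0.0011  0.0905] roll 0.18 rows>= 1.4
leg tx,ty,tz [ 0.0431 -0.      0.079 ] roll 0.0 rows>= 1.4
```

>>> {"method": "arm_command", "body": {
  "deltas": [-1,-0.001,0.02,0,0,-1,-0.002,0.035,0,0,-1,-0.002,0.042,0,0,-1,-0.003,0.045,0,0,-1,-0.003,0.05,0,0,-1,-0.003,0.05,0.003,0,-1,-0.003,0.05,0.005,0,-1,-0.002,0.045,0.005,0,-1,-0.001,0.03,0.004,0,-1,0,0.016,0,0.06,-1,0,0,0,0.06,-1,0,0,0,0.06]
}}

```text
time: 34.28
position: [0.4133, -0.3249, 0.2339]
tool_rot: [0.998, -0.062, -0.0, -0.0]
ft_force: [-0.9, 0.5, -1.2]
grip_width: 0.0301
grip_force: 20.0
```

>>> {"method": "arm_command", "body": {
  "deltas": [-1,0,0,0.02,0,-1,0,0,0.02,0,-1,0,0,0.02,0,-1,0,0,0,0]
}}

```text
time: 34.78
position: [0.4126, -0.3236, 0.1728]
tool_rot: [0.998, -0.061, -0.002, -0.002]
ft_force: [-0.3, -0.1, -2.7]
grip_width: 0.0301
grip_force: 20.0
```

```bash
python3 - <<'E'
from h import *
plan((.4188,-.3234,.145,-.122),(.4616,-.3286,.066,-.122))
q=status.get_obs()["position"]+[.0509,-.0054,-.035]; wandfit(np.r_[q,-.122,.5],cams=("scene",),region=.1)
E
```

```text
now [ 0.4126 -0.3236  0.1728] yaw -0.1223 z [-0.003  0.004 -1.   ] F [-0.3 -0.1 -2.7] w 0.0301 t 34.77
leg tx,ty,tz [ 0.0061 -0.0009  0.0278] roll -0.0003 rows>= 0.5
leg tx,ty,tz [ 0.0431 -0.      0.079 ] roll 0.0 rows>= 1.4
[172]
wand [ 0.46   -0.3298  0.14   -0.1258  0.4929] rms 0.0016
```

>>> {"method": "arm_command", "body": {
  "deltas": [-1,0.0065,-0.001,0.014,0,-1,0,0,0.014,0,-1,0,0,0,0,-1,0.0055,0,0.01,0,-1,0.0055,0,0.01,0,-1,0.0055,0,0.01,0,-1,0.0055,0,0.01,0,-1,0.0055,0,0.01,0,-1,0.0055,0,0.01,0,-1,0,0,0,0]
}}

```text
time: 36.08
position: [0.453, -0.3282, 0.0852]
tool_rot: [0.998, -0.061, -0.001, -0.001]
ft_force: [0.1, 0.7, -1.7]
grip_width: 0.0298
grip_force: 20.0
```

```bash
python3 - <<'E'
from h import *
plan((.4616,-.3286,.066,-.122))
E
```

```text
now [ 0.453  -0.3282  0.0852] yaw -0.1218 z [-0.001  0.001 -1.   ] F [ 0.1  0.7 -1.7] w 0.0298 t 36.08
leg tx,ty,tz [ 0.0086 -0.0006  0.0192] roll 0.0002 rows>= 0.3
```

>>> {"method": "arm_command", "body": {
  "deltas": [-1,0.004,0,0.0075,0,-1,0.003,0,0.0065,0,-1,0.0015,0,0.003,0,-1,0,0,0.001,0,-1,0,0,0,0,-1,0,0,0,0]
}}

```text
time: 36.83
position: [0.4615, -0.3297, 0.0684]
tool_rot: [0.998, -0.061, 0.0, 0.0]
ft_force: [-0.6, -0.8, -0.5]
grip_width: 0.0301
grip_force: 20.0
```

>>> {"method": "arm_command", "body": {
  "deltas": [-1,0,0,0.001,0,-1,0,0,0.001,0,-1,0,0,0,0]
}}

```text
time: 37.2
position: [0.4614, -0.3296, 0.0662]
tool_rot: [0.998, -0.061, -0.0, -0.0]
ft_force: [0.2, 0.4, -0.8]
grip_width: 0.0299
grip_force: 20.0
```

>>> {"method": "arm_command", "body": {
  "deltas": [-0.25,0,0,0,0,-0.2,0,0,0,0,-0.1,0,0,0,0,0.2,0,0,0,0,1,0,0,0,0,1,0,0,0,0,1,0,0,0,0,1,0,0,0,0]
}}

```text
time: 38.2
position: [0.4614, -0.3296, 0.0662]
tool_rot: [0.998, -0.061, -0.0, -0.0]
ft_force: [-0.2, -0.5, 0.6]
grip_width: 0.0809
grip_force: 0.0
```

```bash
python3 - <<'E'
from h import *
plan(); wandfit([.5125,-.334,.031,-.125,.5],cams=("scene",),region=.1)
E
```

```text
now [ 0.4614 -0.3296  0.0662] yaw -0.1222 z [-0.  0. -1.] F [-0.2 -0.5  0.6] w 0.0809 t 38.2
[114]
wand [ 0.4909 -0.3331  0.0673 -0.1225  0.5022] rms 0.0019
```

>>> {"method": "arm_command", "body": {
  "deltas": [1,0,0,-0.01,0,1,0,0,-0.03,0,1,0,0,-0.05,0,1,0,0,-0.05,0,1,-0.02,0.03,-0.03,0,1,-0.02,0.05,0,0,1,-0.02,0.05,0,0,1,0,0.05,0,0,1,0,0,0,0]
}}

```text
time: 39.38
position: [0.3788, -0.5049, 0.2368]
tool_rot: [0.998, -0.063, 0.0, 0.001]
ft_force: [-0.5, -0.2, -0.2]
grip_width: 0.0873
grip_force: 0.0
```

```bash
python3 - <<'E'
from h import *
plan()
for c in (("scene",),("top",),("scene","top")): wandfit([.5125,-.334,.031,-.125,.5],cams=c,region=.12)
p,W=near("scene"); q,V=near("top"); label(p,W,np.array([.5,.063,.087]),.058)
for r in(W,V):
    b=box(r,[.38,-.12,.060],[.66,.25,.069]); print(rect(r[b]))
a=cv2.resize(p[70:320,150:400,::-1],(400,400),interpolation=cv2.INTER_CUBIC)
b=cv2.resize(q[80:330,130:380,::-1],(400,400),interpolation=cv2.INTER_CUBIC)
cv2.imwrite("pics/end.png",np.hstack([a,b]))
E
```

```text
now [ 0.3788 -0.5049  0.2368] yaw -0.1263 z [ 0.001 -0.003 -1.   ] F [-0.5 -0.2 -0.2] w 0.0873 t 39.38
[296]
wand [ 0.5099 -0.3354  0.0321 -0.1155  0.4991] rms 0.0018
[203]
wand [ 0.513  -0.3384  0.0311 -0.1236  0.5006] rms 0.0017
[295, 204]
wand [ 0.5123 -0.3367  0.0322 -0.1301  0.5099] rms 0.0019
scene gap(mm) slope [-1.038 -0.007] v range -104.0 148.0 vminmax -99.0 143.0 n 22 res 3.58
top gap(mm) slope [ 1.01  -0.007] v range -104.0 136.0 vminmax -101.0 139.0 n 21 res 0.89
label n(crate) [-0.527 -0.01   0.85 ] lean 0.555 ctr crate-rel [-0.0018 -0.0001  0.0017] range [-0.0264 -0.0328 -0.0149] [0.0229 0.0326 0.0183] world [0.4982 0.0628 0.0887] 197 rms 0.0014
(array([477. ,  63.2]), array([163.9, 242.8]), 3.53)
(array([480. ,  60.4]), array([160.7, 240.2]), 3.6)
```

View pics/end.png

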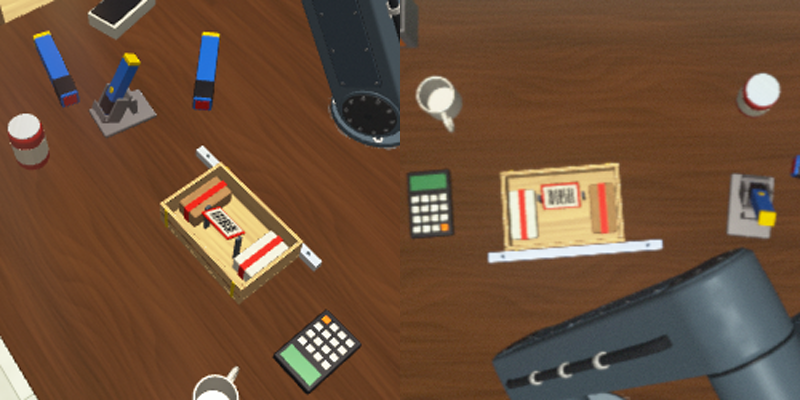

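```bash
python3 -c "
from rig import order; print(order.hand_in())"
```

```text
the job is handed in; nothing more can be done
None
```

Handed in at about 39 s: the crate is flush against the bar, the label was scanned from about 8 cm (wand about 3° off square) for over 2 s, and the wand is back in its cradle. My first two passes missed the far wall, because the reported tool height read about 42 mm low; the first shifted the crate about 7 mm and brought the hand over the card, which did not turn.

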